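# Find and press the concealed catch of a medicine case

## Task

Open the medicine case on the counter by its concealed catch: with closed fingertips, feel the four look-alike plates set into the flat deck in front of its lid until you find the one that gives, and press that one fully in so that the lid pops up, then move clear. Never touch the lid itself, lift nothing, and leave the bottle, vial, dish and syringe basket where they stand.

Things in the scene. Friction and masses are not known exactly. Their poses are not given: they have to be found in the camera images.
- case: Medicine case, fixed to the counter, grey with a grey painted top; 220 (x) by 290 (y) by 75 mm high. Origin at the centre of its underside, z up, its -x side towards the robot give or take its yaw. The top is flat: from x = -110 to -10 mm a rigid deck, from -8 to 110 mm the lid. A row of four plates is set in the deck at x = -60 mm, y = -93, -31, 31, 93 mm: three rigid, one (any bay) the catch, all alike.
- bay1 (a point): Centre of a 48 mm square opening in the deck, at y = -93 mm of the case, at the deck's height (75 mm); axes as the case's. In it lies a grey plate 44 mm square, its face 2 mm below this point: the fingertips must fit inside the opening. The plate may be rigid or be the catch.
- bay2 (a point): Centre of a 48 mm square opening in the deck, at y = -31 mm of the case, at the deck's height (75 mm); axes as the case's. In it lies a grey plate 44 mm square, its face 2 mm below this point: the fingertips must fit inside the opening. The plate may be rigid or be the catch.
- bay3 (a point): Centre of a 48 mm square opening in the deck, at y = 31 mm of the case, at the deck's height (75 mm); axes as the case's. In it lies a grey plate 44 mm square, its face 2 mm below this point: the fingertips must fit inside the opening. The plate may be rigid or be the catch.
- bay4 (a point): Centre of a 48 mm square opening in the deck, at y = 93 mm of the case, at the deck's height (75 mm); axes as the case's. In it lies a grey plate 44 mm square, its face 2 mm below this point: the fingertips must fit inside the opening. The plate may be rigid or be the catch.
- catch (a joint): How far the catch plate is pressed straight down from rest, in m: 0 at rest, 0.006 fully in, where its face lies 8 mm below the deck. It slides against a steady 4 to 8 N and stays where it is left (no return spring). Its value does not tell in which bay it is.
- lid: The lid, a grey panel 117 (x) by 288 (y) by 6 mm, hinged on the case's far edge (case x = 110, z = 75 mm), where its origin lies; it extends to its own -x. Shut it is level, flush with the deck. The catch drives it: its near edge tilts up about 0.075 rad per mm pressed, to 0.45 rad (some 50 mm) with the catch fully in, and it stays up when the catch is let go. Not to be touched.
- bottle: Bystander: amber bottle with a black cap, 44 mm across, 85 mm high, standing on the counter on the +y side of the case. Origin at the centre of its underside.
- vial: Bystander: small clear vial with an aluminium cap, 26 mm across, 50 mm high, standing on the -y side of the case. Origin at the centre of its underside.
- dish: Bystander: steel kidney dish about 110 by 190 mm, 36 mm high, on the counter on the -y side of the case. Origin on its underside.
- basket: Bystander: blue basket of capped syringes, 190 by 260 mm, 70 mm high (syringes up to 125 mm), on the +y side of the case. Origin at the centre of its underside.

How it is judged:
At the end, for the whole second after the job is handed in: The catch is in by more than 4.5 of its 6 mm and stays there, the lid stands open by more than 0.32 rad, and bottle, vial, dish and basket are within 20 mm of where they began and upright (within 0.3 rad) (value of joint catch above 0.0045 m and angle between lid's own z axis and vertical above 0.32 rad and distance of each of bottle, vial, dish, basket from where it was at the start of the episode below 0.02 m and angle between each of bottle, vial, dish, basket's own z axis and vertical below 0.3 rad); the robot touches nothing.
It fails at once if the lid is touched by the robot (over 1 N), instead of being opened by the catch (contact force between any of the fingers, the arm and lid above 1 N).
It fails at once if a bystander is lifted, knocked over or pushed away (distance of any of bottle, vial, dish, basket from where it was at the start of the episode above 0.03 m or angle between any of bottle, vial, dish, basket's own z axis and vertical above 0.5 rad or height (world z) of any of bottle, vial, dish, basket above 0.012 m).
It also fails if it takes over 51 s, if anything falls off the work surface, if the arm or the gripper's body presses on something with over 40 N, if the wrist force passes 120 N, or if a joint passes its speed limit or range.

## Robot

A 6-joint arm with a two-finger parallel gripper is mounted at the origin on the work surface. World frame = base frame: x ahead of the robot, y to its left, z up, the work surface at z = 0. Lengths are in m, angles in rad, forces in N, time in s.
With the tool pointing down it reaches from about 0.325 to 0.75 m from the base axis. Payload 7.6 kg.
Tool frame: the origin (TCP) lies at the very end of the fingers, on their centre line; the grasp point (between the pads) lies 19 mm behind it; y points along the fingers, x is the direction in which the jaws open and shut, and the axes are right-handed (so a half turn about y gives the same grasp; the last joint's range is limited). The gripper opens to 85 mm and grips with 20 to 120 N. Pads are 22 mm wide; open, the fingers measure 114 mm over their backs; the gripper's body (76 mm by 85 mm) begins 54 mm behind the grasp point. The pads swing forward as they close: fully open they stand 13 mm farther back than shut.
Start: joints at [-1.265, 0.052, 1.401, -0, 1.689, -0.07], TCP at [0.193, -0.488, 0.231] pointing down, gripper open.
Joint ranges: [-2.9, 2.9], [-0.91, 2.17], [0.12, 2.37], [-1.06, 4.2], [0.26, 2.73], [-2.93, 2.93]. Speed limits (rad/s): [2.57, 2.57, 3.01, 3.14, 3.14, 3.14].

## Interface

Orientations are given as a unit quaternion [x, y, z, w].
In Python, from rig import robot, viewer, order gives the robot as it stands. The module is installed in compiled form; this text tells all that it offers.
- The arm moves only by the tool play_rows, never from a script. Its arguments are lists of equal length, an entry for each row: "xyz": the shift along the tool's x, y, z in units of 40 mm (1.0 is 40 mm), a list of three; "spin": the turn about the tool's y in degrees; "jaw": the gripper's target within -1 to 1 (shut at 1, half-way at 0, fully open at -1). In form: {"xyz": [[x, y, z], ...], "spin": [spin, ...], "jaw": [jaw, ...]}. A call has 1 to 8 rows; each row shifts and turns the pose as measured when the row begins, along the tool's axes as they then stand; what a row does not reach is not made up. A row lasts 1/8 s, in which the tool goes at most 62.5 mm and 10.7 degrees, less where a joint would pass 70% of its speed; a pose out of reach is approached as far as the arm can. A call is refused whole if a number of a shift passes 1 or a number of a turn 10.7, either way. A call with a gripper value outside its range is refused whole. The fingers move at their own pace and stop on an object; the grip force is fixed at half the most. Time passes only in rows, so rows that do not move let the fingers close. It gives the time, the measured TCP pose, the force and the opening at its end, in the units of the state.
- robot.state(): the state, without advancing time (a new reading comes with each control period).
- viewer.get_image(name): name is "scene" or "top"; returns the picture (420x560x3 uint8, red, green, blue); there is no depth.
- viewer.camera_params(name): a dict with "vfov" (degrees; the focal length in pixels is half the picture's height over the tangent of half this angle, whatever the lens; pixels are square), "cx", "cy" (the principal point, pixels), "dist_coeffs" ([k1, k2, p1, p2, k3] as OpenCV has them; the pictures are not rectified), "position" and "rotation" of the camera in the world. Camera axes: x right, y down, z forward; pixel columns grow to the right and rows downward; lengths in m; the calibration is good to about 2 mm. A picture is of the moment at which its call begins. camera_params takes no time and is no camera call.
- order.job_done(): hands the job in, once; it reports no verdict.
The state is a dict: "t": time; "joint_pos": joint angles; "dq": joint speeds; "joint_torque": joint torques, N m; "tcp_pos": TCP position; "tcp_rot": TCP orientation; "force": force on the tool from outside, world axes, zero at the start; "torque": the same for the moment, N m; "finger_gap": finger opening in m.
Only numpy, scipy, OpenCV 4.12 (cv2) and the standard library are available. Lean on these libraries where they do the work, as an engineer would, in place of code of your own. Each camera call takes 0.05 s, during which the arm holds its last target.

## Working session

There is one attempt and no reset: what is moved stays moved. The work goes in short steps, Python scripts to look and compute and a tool call to move; the robot and the scene stay as the last step left them, time stands still between calls to the robot, and variables do not carry over. Pictures are saved under pics/ and viewed, and the job is handed in when it is done.

Besides the shell and the picture viewer there is one more tool, called after ">>>" as name(argument=value, ...) on one line, values as JSON. play_rows: Moves the arm, as the interface text tells. Its arguments: {"type":"object","properties":{"xyz":{"type":"array"},"spin":{"type":"array"},"jaw":{"type":"array"}},"required":["xyz","spin","jaw"]}

```bash
mkdir -p pics; python3 - <<'E'
from rig import robot, viewer
import cv2
print(robot.state())
for n in("scene","top"):
    im=viewer.get_image(n); cv2.imwrite(f"pics/{n}0.png",im[:,:,::-1]); print(viewer.camera_params(n))
E
```

```text
{'t': 0.0, 'joint_pos': array([-1.26530342e+00,  5.28545621e-02,  1.40173182e+00,  1.31287586e-06,
        1.68861755e+00, -7.03164292e-02]), 'dq': array([-1.41643318e-04, -2.61764266e-04, -4.65299258e-04,  1.11465911e-06,
       -1.47536288e-03, -3.08094737e-04]), 'joint_torque': array([ 2.73332225e-04, -3.81666291e+01, -3.60187411e+01, -8.94985351e-05,
        6.11419848e-03,  1.43288031e-05]), 'tcp_pos': array([ 0.19260948, -0.48806178,  0.23045954]), 'tcp_rot': array([-0.58424603,  0.39824531, -0.39735129,  0.58495231]), 'force': array([-0.15383083,  0.08744233,  0.77109518]), 'torque': array([-0.04581531, -0.01463026,  0.00124767]), 'finger_gap': 0.08553889519994369}
{'vfov': 47.52359886506559, 'cx': 274.43131561439264, 'cy': 216.7852524606161, 'dist_coeffs': array([-0.15677894,  0.        ,  0.        ,  0.        ,  0.        ]), 'position': array([ 1.3413501 , -0.43684391,  0.77859922]), 'rotation': array([ 0.79807901,  0.40767693, -0.20707753, -0.39241344])}
{'vfov': 42.39279210086232, 'cx': 281.97723361071326, 'cy': 201.54842758600202, 'dist_coeffs': array([0.05704599, 0.        , 0.        , 0.        , 0.        ]), 'position': array([0.51154535, 0.07281553, 1.44368814]), 'rotation': array([-0.69608634,  0.71704766, -0.02470052,  0.02638824])}
```

View pics/scene0.png

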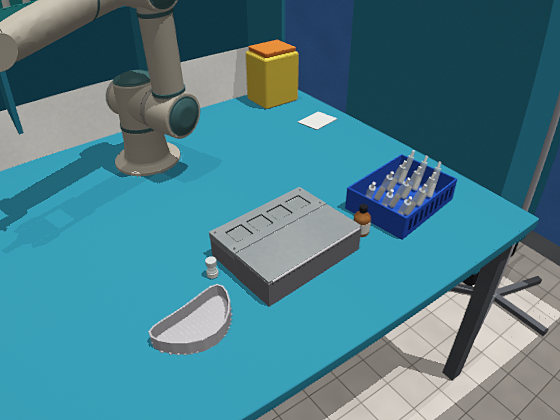

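View pics/top0.png

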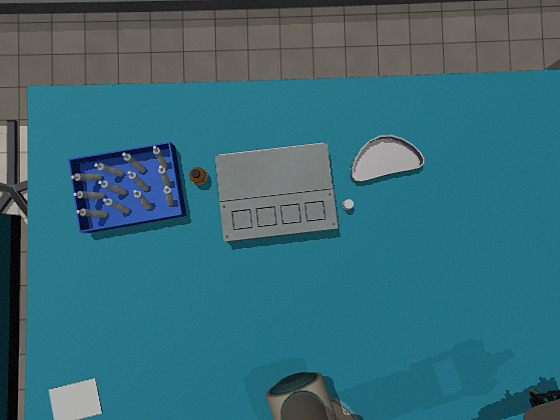

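The scene view shows the case around (285,245). Its four plates run from (237,233) to (299,201). In the top view the plates sit near (242,219), (266,216), (290,214) and (315,211). The vial at (348,204) is close to the -y end and the bottle is at (199,176). Next I'll measure the plate positions.

```bash
cat > h.py <<'E'
import numpy as np, cv2
from scipy.spatial.transform import Rotation as R
from rig import viewer, robot
def cam(n):
    p=viewer.camera_params(n); f=210/np.tan(np.radians(p['vfov']/2))
    return np.array([[f,0,p['cx']],[0,f,p['cy']],[0,0,1.]]),p['dist_coeffs'],p['position'],R.from_quat(p['rotation']).as_matrix()
def rays(n,uv):
    K,d,o,M=cam(n)
    q=cv2.undistortPoints(np.array(uv,float).reshape(-1,1,2),K,d).reshape(-1,2)
    return o,(np.c_[q,np.ones(len(q))]@M.T)
def plane(n,uv,z):
    o,r=rays(n,uv); return o+r*((z-o[2])/r[:,2])[:,None]
def tri(a,ua,b,ub):
    o1,r1=rays(a,ua);o2,r2=rays(b,ub);out=[]
    for x,y in zip(r1,r2):
        s=np.linalg.lstsq(np.c_[x,-y],o2-o1,rcond=None)[0]; out.append(((o1+s[0]*x)+(o2+s[1]*y))/2)
    return np.array(out)
def proj(n,P):
    K,d,o,M=cam(n); return cv2.projectPoints(np.array(P,float),M.T,-M.T@o,K,d)[0].reshape(-1,2)
E
python3 - <<'E'
from h import *
def squares(n,box):
    im=cv2.imread(f"pics/{n}0.png");x0,y0,x1,y1=box
    g=cv2.resize(cv2.cvtColor(im,6)[y0:y1,x0:x1],None,fx=4,fy=4,interpolation=cv2.INTER_CUBIC)
    t=cv2.adaptiveThreshold(g,255,cv2.ADAPTIVE_THRESH_MEAN_C,cv2.THRESH_BINARY_INV,41,10)
    cv2.imwrite(f"pics/{n}_crop.png",g); 
    cs,_=cv2.findContours(t,cv2.RETR_LIST,2)
    for c in cs:
        a=cv2.contourArea(c)
        if 800<a<15000:
            r=cv2.minAreaRect(c); print(n,a,np.round((np.array(r[0])+.5)/4-.5+[x0,y0],2),np.round(np.array(r[1])/4,1),round(r[2],1))
squares("top",(205,135,350,250)); squares("scene",(200,180,370,310))
E
```

```text
top 5390.0 [285.01 238.98] [  5.6 105.2] 83.4
top 4443.0 [241.65 219.11] [17.6 18.1] 82.9
top 6164.5 [241.55 219.09] [20.1 20.2] 83.7
top 4396.5 [265.93 216.38] [17.6 17.9] 83.8
top 6160.5 [265.94 216.25] [20.1 20.2] 83.2
top 4433.5 [290.24 213.55] [17.7 18. ] 83.5
top 6166.0 [290.31 213.45] [20.2 20.3] 83.7
top 4429.0 [314.41 210.72] [17.5 18.3] 82.6
top 6162.0 [314.64 210.67] [20.2 20.3] 83.3
top 1055.5 [344.5  204.62] [19.5  9.8] 90.0
top 3892.5 [271.89 145.96] [  4.6 110.7] 84.2
scene 4439.5 [214.22 296.32] [29.2 23. ] 8.0
scene 887.5 [210.25 274.96] [19.   9.4] 3.9
scene 2808.0 [241.12 283.03] [62.2  3.8] 42.0
scene 967.5 [238.79 228.93] [28.3 11.2] 0.6
scene 938.0 [359.83 220.46] [18.8  7.7] 18.7
scene 865.5 [259.47 218.09] [27.3  9.6] 3.5
scene 2010.0 [277.37 229.5 ] [ 2.2 95.4] 61.5
scene 864.0 [279.42 208.18] [27.3  9.7] 3.0
scene 2784.5 [265.32 204.42] [ 22.1 118.8] 76.3
scene 3557.5 [356.88 196.5 ] [33.8 25. ] 90.0
```

View pics/top_crop.png

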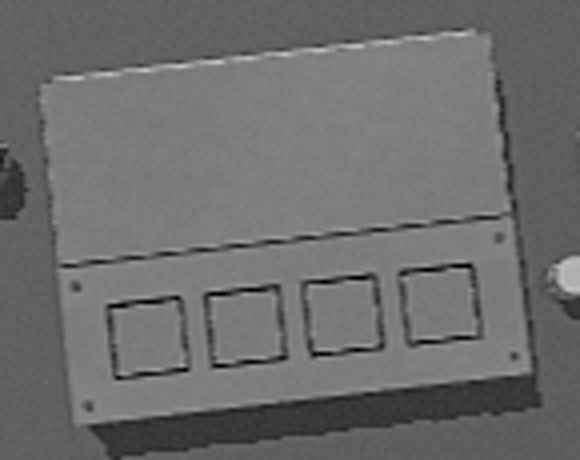

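View pics/scene_crop.png

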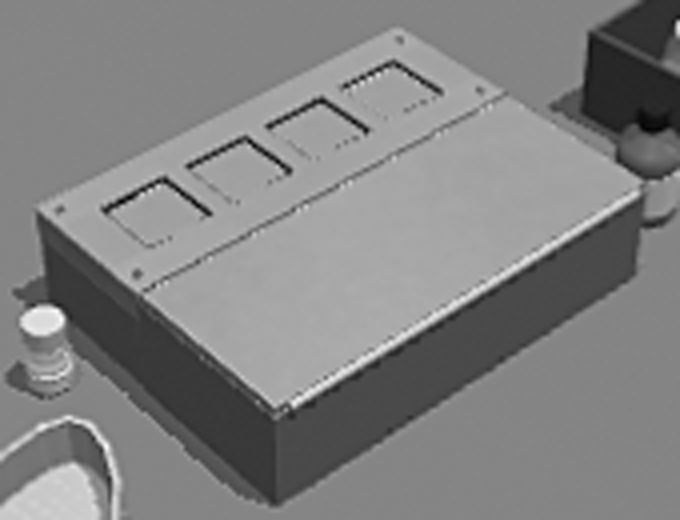

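```bash
python3 - <<'E'
from h import *
t=np.array([[314.55,210.7],[290.28,213.5],[265.94,216.3],[241.6,219.1]])
P=plane("top",t,.074);print(P.round(4))
s=(np.array([[157,212],[239,170],[317,129],[391,92]])+.5)/4-.5+[200,180]
print(tri("top",t,"scene",s).round(4)); print(plane("scene",s,.075).round(4)); print((proj("scene",P)-s).round(1))
d=P[3]-P[0];print(np.linalg.norm(d),"yaw",np.degrees(np.arctan2(-d[0],d[1])))
S=robot.state();M=R.from_quat(S['tcp_rot']).as_matrix();print(M.round(3))
for b,c in (("bottle",[199,176]),("vial",[348,203.5])): print(b,plane("top",[c],.08 if b=="bottle" else .05))
E
```

```text
[[ 0.5851 -0.0071  0.074 ]
 [ 0.5798  0.0545  0.074 ]
 [ 0.5745  0.1163  0.074 ]
 [ 0.5693  0.178   0.074 ]]
[[ 0.5851 -0.0072  0.0733]
 [ 0.5798  0.0544  0.0727]
 [ 0.5745  0.1162  0.073 ]
 [ 0.5693  0.1781  0.0718]]
[[ 0.5868 -0.0083  0.075 ]
 [ 0.5822  0.0527  0.075 ]
 [ 0.5767  0.1146  0.075 ]
 [ 0.5728  0.1753  0.075 ]]
[[ 0.1 -0.2]
 [ 0.1 -0.4]
 [ 0.1 -0.3]
 [ 0.  -0.7]]
0.18583199720719537 yaw 4.870784724525701
[[ 0.367 -0.     0.93 ]
 [-0.93   0.001  0.367]
 [-0.001 -1.     0.   ]]
bottle [[0.68136741 0.28263492 0.08      ]]
vial [[ 0.60237023 -0.09523192  0.05      ]]
```

>>> play_rows(xyz=[[0,0,0],[0,0,0],[-0.3,0,0.6],[-0.3,0,0.6]], spin=[8.3,8.3,0,0], jaw=[1,1,1,1])

```text
t: 0.6
tcp_pos: [0.2381, -0.4598, 0.2283]
tcp_rot: [-0.517, 0.483, -0.48, 0.519]
force: [0.1, 0.2, 0.8]
finger_gap: 0.0123
```

```bash
cat > go.py <<'E'
from h import *
B=np.array([[0.5851,-.0071],[.5798,.0545],[.5745,.1163],[.5693,.178]])
S=robot.state();M=R.from_quat(S['tcp_rot']).as_matrix();p=S['tcp_pos']
ax=np.degrees(np.arctan2(M[1,0],M[0,0]))
print('t',S['t'],'tcp',p.round(4),'F',S['force'].round(2),'gap',round(S['finger_gap'],4),'xang',ax.round(2),'spin needed',(ax+85.13).round(2),'ydir',M[:,1].round(3))
for i,b in enumerate(B): print('bay',i+1,((M.T@np.r_[b-p[:2],0.073-p[2]])/.04).round(3))
E
python3 go.py
```

```text
t 0.6 tcp [ 0.2381 -0.4598  0.2283] F [0.14 0.18 0.78] gap 0.0123 xang -85.81 spin needed -0.68 ydir [-0.002  0.005 -1.   ]
bay 1 [-10.634   3.924   9.484]
bay 2 [-12.18    3.933   9.464]
bay 3 [-13.73    3.941   9.444]
bay 4 [-15.278   3.949   9.427]
```

>>> play_rows(xyz=[[-0.9,0,0.85],[-0.9,0,0.85],[-0.9,0,0.85],[-0.9,0,0.85],[-0.9,0,0.85],[-0.9,0,0.85],[-0.9,0,0.85],[-0.9,0,0.85]], spin=[0,0,0,0,0,0,0,0], jaw=[1,1,1,1,1,1,1,1])

```text
t: 1.6
tcp_pos: [0.4941, -0.143, 0.2261]
tcp_rot: [-0.516, 0.486, -0.479, 0.518]
force: [0.0, -0.9, 0.3]
finger_gap: 0.0001
```

```bash
python3 go.py
```

```text
t 1.6 tcp [ 0.4941 -0.143   0.2261] F [ 0.05 -0.88  0.26] gap 0.0001 xang -86.03 spin needed -0.9 ydir [-0.006  0.009 -1.   ]
bay 1 [-3.195  3.845  2.525]
bay 2 [-4.741  3.86   2.5  ]
bay 3 [-6.291  3.875  2.475]
bay 4 [-7.839  3.89   2.452]
```

>>> play_rows(xyz=[[-0.9,0,0.75],[-0.9,0,0.75],[-0.9,0.3,0.7],[-0.3,0.6,0.2],[0,0.6,0],[0,0,0]], spin=[-0.9,0,0,0,0,0], jaw=[1,1,1,1,1,1])

```text
t: 2.35
tcp_pos: [0.5824, -0.0065, 0.1617]
tcp_rot: [0.522, -0.482, 0.471, -0.522]
force: [-1.0, -1.3, 1.0]
finger_gap: -0.0
```

```bash
python3 go.py
```

```text
t 2.35 tcp [ 0.5824 -0.0065  0.1617] F [-0.96 -1.31  0.95] gap -0.0 xang -84.78 spin needed 0.35 ydir [-0.011  0.01  -1.   ]
bay 1 [0.045 2.217 0.09 ]
bay 2 [-1.5    2.234  0.098]
bay 3 [-3.051  2.251  0.107]
bay 4 [-4.599  2.268  0.118]
```

>>> play_rows(xyz=[[0,0.9,0],[0,0.8,0],[0,0.3,0],[0,0,0],[0,0,0]], spin=[0,0,0,0,0], jaw=[1,1,1,1,1])

```text
t: 2.98
tcp_pos: [0.5845, -0.0071, 0.0868]
tcp_rot: [-0.52, 0.48, -0.474, 0.524]
force: [0.1, 0.4, 0.7]
finger_gap: -0.0
```

```bash
python3 go.py; python3 - <<'E'
from h import *
cv2.imwrite("pics/a.png",np.vstack([cv2.resize(viewer.get_image(n)[130:310,180:380,::-1],None,fx=1.6,fy=1.6) for n in("scene","top")]))
E
```

```text
t 2.975 tcp [ 0.5845 -0.0071  0.0868] F [0.06 0.39 0.66] gap -0.0 xang -84.87 spin needed 0.26 ydir [-0.002  0.009 -1.   ]
bay 1 [0.006 0.344 0.016]
bay 2 [-1.54   0.359  0.022]
bay 3 [-3.091  0.373  0.028]
bay 4 [-4.638  0.388  0.037]
```

View pics/a.png

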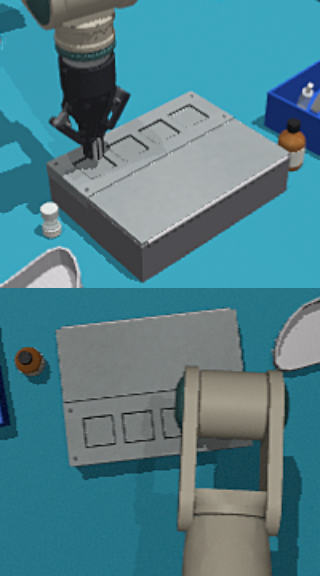

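The fingertips hover inside bay 1, at (100,160) in the upper crop and about 14 mm above the plate. I'll feel down gently.

>>> play_rows(xyz=[[0,0.2,0],[0,0.08,0],[0,0.04,0],[0,0.04,0]], spin=[0,0,0,0], jaw=[1,1,1,1])

```text
t: 3.58
tcp_pos: [0.585, -0.0069, 0.073]
tcp_rot: [-0.52, 0.479, -0.475, 0.524]
force: [-3.4, -0.1, 10.2]
finger_gap: 0.0
```

```bash
python3 go.py
```

```text
t 3.575 tcp [ 0.585  -0.0069  0.073 ] F [-3.42 -0.07 10.2 ] gap 0.0 xang -84.86 spin needed 0.27 ydir [-0.     0.009 -1.   ]
bay 1 [0.006 0.    0.002]
bay 2 [-1.54   0.014  0.008]
bay 3 [-3.09   0.028  0.015]
bay 4 [-4.638  0.042  0.023]
```

>>> play_rows(xyz=[[0,0.04,0],[0,0.04,0]], spin=[0,0], jaw=[1,1])

```text
t: 3.82
tcp_pos: [0.585, -0.0069, 0.073]
tcp_rot: [-0.52, 0.479, -0.475, 0.524]
force: [-6.6, 0.4, 10.8]
finger_gap: -0.0002
```

```bash
python3 go.py
```

```text
t 3.825 tcp [ 0.585  -0.0069  0.073 ] F [-6.62  0.43 10.76] gap -0.0002 xang -84.85 spin needed 0.28 ydir [ 0.     0.009 -1.   ]
bay 1 [0.005 0.001 0.001]
bay 2 [-1.541  0.014  0.007]
bay 3 [-3.091  0.027  0.014]
bay 4 [-4.639  0.041  0.023]
```

>>> play_rows(xyz=[[0,0.08,0],[0,0.08,0]], spin=[0,0], jaw=[1,1])

```text
t: 4.08
tcp_pos: [0.5851, -0.0069, 0.073]
tcp_rot: [-0.52, 0.479, -0.475, 0.524]
force: [-12.1, 1.3, 19.7]
finger_gap: -0.0002
```

```bash
python3 go.py
```

```text
t 4.075 tcp [ 0.5851 -0.0069  0.073 ] F [-12.13   1.3   19.66] gap -0.0002 xang -84.83 spin needed 0.3 ydir [ 0.001  0.008 -1.   ]
bay 1 [ 0.005 -0.     0.   ]
bay 2 [-1.541  0.012  0.007]
bay 3 [-3.091  0.025  0.014]
bay 4 [-4.639  0.037  0.024]
```

Bay 1 is rigid: about 20 N of push gave no travel. Moving to bay 2.

>>> play_rows(xyz=[[0,-0.4,0],[0,-0.1,0],[-0.7,0,0],[-0.7,0,0],[-0.15,0,0],[0,0,0],[0,0,0]], spin=[0,0,0,0,0,0,0], jaw=[1,1,1,1,1,1,1])

```text
t: 4.95
tcp_pos: [0.5801, 0.0544, 0.0945]
tcp_rot: [-0.519, 0.479, -0.476, 0.524]
force: [-0.3, 0.3, -0.1]
finger_gap: 0.0001
```

```bash
python3 go.py
```

```text
t 4.95 tcp [0.5801 0.0544 0.0945] F [-0.33  0.28 -0.14] gap 0.0001 xang -84.93 spin needed 0.2 ydir [ 0.002  0.007 -1.   ]
bay 1 [ 1.547  0.528 -0.012]
bay 2 [ 0.001  0.538 -0.008]
bay 3 [-1.549  0.549 -0.003]
bay 4 [-3.097e+00  5.600e-01  3.000e-03]
```

>>> play_rows(xyz=[[0,0.3,0],[0,0.15,0],[0,0.08,0],[0,0.05,0],[0,0.05,0]], spin=[0,0,0,0,0], jaw=[1,1,1,1,1])

```text
t: 5.58
tcp_pos: [0.5803, 0.0531, 0.073]
tcp_rot: [-0.519, 0.479, -0.477, 0.524]
force: [-8.7, -0.6, 13.3]
finger_gap: -0.0002
```

```bash
python3 go.py
```

```text
t 5.575 tcp [0.5803 0.0531 0.073 ] F [-8.75 -0.56 13.31] gap -0.0002 xang -85.05 spin needed 0.08 ydir [ 0.002  0.008 -1.   ]
bay 1 [ 1.511 -0.011 -0.01 ]
bay 2 [-0.035  0.001 -0.009]
bay 3 [-1.585  0.012 -0.008]
bay 4 [-3.133  0.023 -0.004]
```

>>> play_rows(xyz=[[0,0.08,0],[0,0.08,0]], spin=[0,0], jaw=[1,1])

```text
t: 5.82
tcp_pos: [0.5803, 0.0531, 0.073]
tcp_rot: [-0.518, 0.479, -0.477, 0.524]
force: [-12.6, -0.7, 20.3]
finger_gap: -0.0001
```

Bay 2 is rigid as well: 20 N and z stayed at 0.0730. On to bay 3.

>>> play_rows(xyz=[[0,-0.4,0],[0,-0.1,0],[-0.7,0,0],[-0.7,0,0],[-0.18,0,0],[0,0,0],[0,0,0]], spin=[0,0,0,0,0,0,0], jaw=[1,1,1,1,1,1,1])

```text
t: 6.7
tcp_pos: [0.5752, 0.1152, 0.0934]
tcp_rot: [-0.518, 0.479, -0.478, 0.523]
force: [0.2, 0.4, 1.0]
finger_gap: 0.0001
```

```bash
python3 go.py
```

```text
t 6.7 tcp [0.5752 0.1152 0.0934] F [0.24 0.42 1.01] gap 0.0001 xang -85.17 spin needed -0.04 ydir [ 0.003  0.007 -1.   ]
bay 1 [ 3.071  0.49  -0.012]
bay 2 [ 1.525  0.5   -0.014]
bay 3 [-0.025  0.509 -0.016]
bay 4 [-1.573  0.519 -0.016]
```

>>> play_rows(xyz=[[-0.02,0.3,-0.02],[0,0.13,0],[0,0.08,0],[0,0.05,0],[0,0.05,0]], spin=[0,0,0,0,0], jaw=[1,1,1,1,1])

```text
t: 7.32
tcp_pos: [0.5746, 0.1146, 0.0683]
tcp_rot: [-0.518, 0.48, -0.478, 0.523]
force: [-2.2, 0.0, 4.4]
finger_gap: -0.0001
```

```bash
python3 go.py
```

```text
t 7.325 tcp [0.5746 0.1146 0.0683] F [-2.2   0.04  4.36] gap -0.0001 xang -85.29 spin needed -0.16 ydir [ 0.004  0.007 -1.   ]
bay 1 [ 3.053 -0.137  0.012]
bay 2 [ 1.508 -0.127  0.006]
bay 3 [-0.043 -0.117  0.001]
bay 4 [-1.591 -0.108 -0.002]
```

Bay 3 gives: z is 0.0683, about 4.7 mm in, against roughly 4 N. Checking lid clearance before I finish the press.

```bash
python3 - <<'E'
from h import *
cv2.imwrite("pics/b.png",cv2.resize(viewer.get_image("scene")[100:310,180:400,::-1],None,fx=2.5,fy=2.5))
E
```

```text
(no output)
```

View pics/b.png

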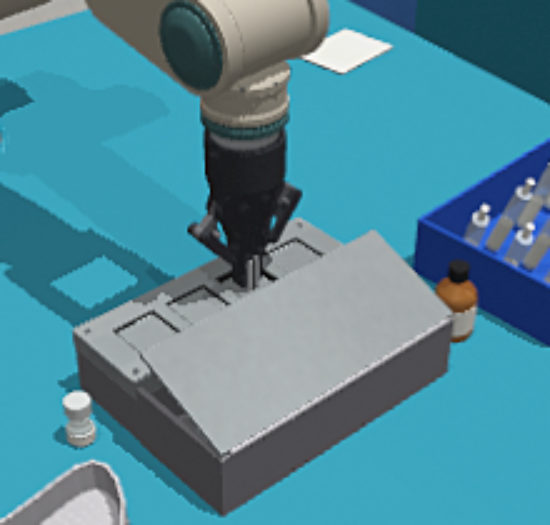

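The lid is already well up, its near edge running from (140,345) to (375,232), and the gripper stands behind it. Finishing the press.

>>> play_rows(xyz=[[0,0.06,0],[0,0.06,0],[0,0.06,0],[0,0.06,0]], spin=[0,0,0,0], jaw=[1,1,1,1])

```text
t: 7.88
tcp_pos: [0.5748, 0.1146, 0.0669]
tcp_rot: [-0.518, 0.479, -0.479, 0.523]
force: [-10.7, -1.4, 18.1]
finger_gap: 0.0001
```

```bash
python3 go.py
```

```text
t 7.875 tcp [0.5748 0.1146 0.0669] F [-10.74  -1.37  18.11] gap 0.0001 xang -85.26 spin needed -0.13 ydir [ 0.005  0.006 -1.   ]
bay 1 [ 3.053 -0.169  0.007]
bay 2 [ 1.507 -0.16   0.002]
bay 3 [-0.043 -0.152 -0.002]
bay 4 [-1.591 -0.143 -0.004]
```

The plate is bottomed: 6.1 mm in, with 18 N against the stop. Retreating up and toward the robot.

>>> play_rows(xyz=[[0,-0.3,0],[0,-0.5,-0.1],[0,-0.8,-0.3],[0,-0.8,-0.5],[0,-0.8,-0.6],[0,-0.6,-0.6],[0,0,0],[0,0,0]], spin=[0,0,0,0,0,0,0,0], jaw=[1,1,1,1,1,1,1,1])

```text
t: 8.88
tcp_pos: [0.488, 0.1064, 0.2277]
tcp_rot: [-0.516, 0.478, -0.48, 0.525]
force: [0.7, 1.1, 0.2]
finger_gap: -0.0004
```

```bash
python3 go.py|head -1; python3 - <<'E'
from h import *
for n in("scene","top"): cv2.imwrite(f"pics/c_{n}.png",viewer.get_image(n)[:,:,::-1])
cv2.imwrite("pics/c.png",np.hstack([cv2.imread("pics/c_scene.png")[100:370,130:],cv2.imread("pics/c_top.png")[100:370,60:430]]))
E
```

```text
t 8.875 tcp [0.488  0.1064 0.2277] F [0.72 1.14 0.23] gap -0.0004 xang -85.26 spin needed -0.13 ydir [ 0.011  0.006 -1.   ]
```

View pics/c.png

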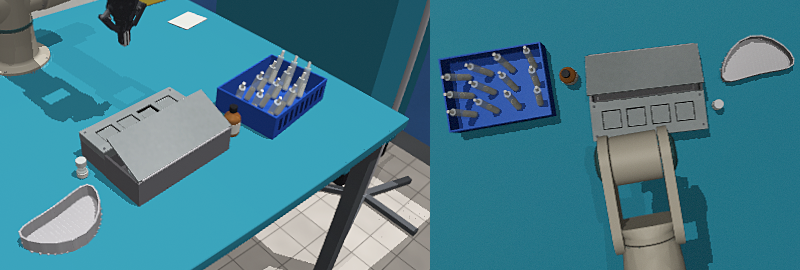

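The lid stands open, with its near edge from (105,142) to (200,92) in the left crop. Bay 3's plate is sunk at (150,108), and the bystanders are in place. I'll check the lid angle by triangulating the edge corners.

```bash
python3 - <<'E'
from h import *
P=tri("top",[[333,182],[216,196]],"scene",[[235.5,242],[330,191]]);print(P.round(3), np.arcsin((P[:,2]-.075)/.117))
for n in("scene","top"):
    a=cv2.imread(f"pics/{n}0.png").astype(int);b=cv2.imread(f"pics/c_{n}.png").astype(int);d=np.abs(a-b).max(2)>40
    boxes={"scene":{"bottle":(354,205,372,237),"vial":(203,255,219,280),"dish":(147,284,234,356),"basket":(345,148,458,238)},"top":{"bottle":(188,165,210,188),"vial":(341,197,356,212),"dish":(348,133,428,185),"basket":(65,140,188,235)}}[n]
    for k,(x0,y0,x1,y1) in boxes.items(): print(n,k,d[y0:y1,x0:x1].sum())
E
```

```text
[[ 0.652 -0.054  0.114]
 [ 0.626  0.236  0.115]] [0.33733318 0.35156799]
scene bottle 27
scene vial 0
scene dish 0
scene basket 106
top bottle 0
top vial 0
top dish 0
top basket 0
```

The measured angle (0.34) is lower than the expected 0.45, so I'll read the corners more carefully.

```bash
python3 - <<'E'
import cv2,numpy as np
a=cv2.imread("pics/c_scene.png")[180:290,210:345];b=cv2.imread("pics/c_top.png")[130:240,205:350]
f=lambda x:cv2.resize(x,(int(x.shape[1]*2.7),int(x.shape[0]*2.7)),interpolation=cv2.INTER_CUBIC)
cv2.imwrite("pics/d.png",np.hstack([f(a),f(b)])); print(f(a).shape)
E
```

```text
(297, 364, 3)
```

View pics/d.png

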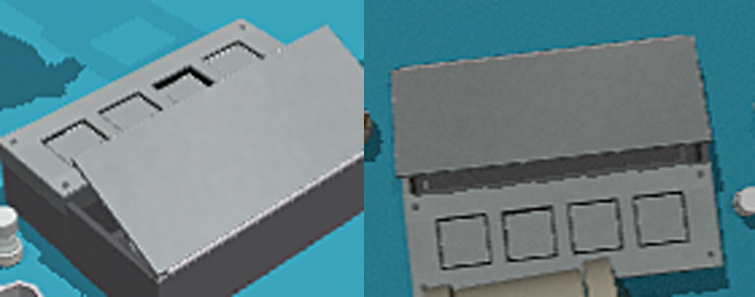

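```bash
python3 - <<'E'
from h import *
T=[[333.5,181.5],[217.6,195.7]];S=[[237.6,239],[331.5,189.5]]
P=tri("top",T,"scene",S);print(P.round(4), np.arcsin((P[:,2]-.075)/.117))
y=np.radians(4.87);Rz=R.from_euler('z',y).as_matrix()
m=np.array([[0.5851,-.0071],[.5693,.178]]).mean(0); o=np.r_[m,0]+Rz@[.06,0,0]
for a in(.32,.35,.4,.45):
    Q=[o+Rz@[.11-.117*np.cos(a),s*.144,.075+.117*np.sin(a)] for s in(-1,1)]
    print(a,proj("top",Q).round(1).tolist(),proj("scene",Q).round(1).tolist())
E
```

```text
[[ 0.6534 -0.052   0.1222]
 [ 0.6281  0.234   0.1213]] [0.41540609 0.40680923]
0.32 [[333.1, 183.8], [217.2, 197.1]] [[235.6, 241.6], [329.0, 192.0]]
0.35 [[333.2, 183.2], [217.0, 196.5]] [[235.8, 240.7], [329.4, 191.1]]
0.4 [[333.3, 182.1], [216.6, 195.5]] [[236.2, 239.3], [330.1, 189.6]]
0.45 [[333.4, 180.9], [216.2, 194.3]] [[236.7, 237.9], [331.0, 188.2]]
```

```bash
python3 -c "
from rig import order,robot
print(robot.state()['force'].round(2)); order.job_done()"
```

```text
[0.22 0.22 0.34]
the job is handed in; nothing more can be done
```

The lid is open and the job is handed in. The catch was in bay 3, and I pressed it fully in with closed fingertips. Bays 1 and 2 were rigid: about 20 N of push moved neither of them. Bay 4 was not tried.

- **Press:** bay 3 gave at about 4 N and stopped hard 6.1 mm down, at 18 N. I then moved the arm up and back, clear of everything. The force at hand-in was about 0.3 N on each axis, in line with no contact.
- **Lid angle:** my first, coarse reading of the lid's edge gave about 0.34 rad. A more careful reading of the corners gave about 0.41 rad. Both are above the 0.32 rad limit, but they fall short of the nominal 0.45 rad, probably from pixel-reading and calibration error.
- **Bystanders:** the top view shows no change in the bottle, vial, dish or basket. The scene view shows small differences around the bottle and basket, which I took to be the raised lid and its shadow but did not check.
- **Time:** the job took about 9 s of the 51 s allowed.

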